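Let the waiting battery into the red pedal bin

ROBOT

A 7-joint arm with a two-finger parallel gripper is mounted at the origin on the work surface. World frame = base frame: x ahead of the robot, y to its left, z up, the work surface at z = 0. Lengths are in m, angles in degrees, forces in N, time in s.
With the tool pointing down it reaches from about 0.4 to 0.925 m from the base axis. Payload 4.1 kg.
Tool frame: the origin (TCP) lies midway between the tips of the shut fingers; the grasp point (between the pads) lies 19 mm behind it; z points along the fingers, y is the direction in which the jaws open and shut (so a half turn about z gives the same grasp; the last joint's range is limited). The gripper opens to 85 mm and grips with 20 to 120 N. Pads are 22 mm wide; open, the fingers measure 114 mm over their backs; the gripper's body (76 mm by 85 mm) begins 54 mm behind the grasp point. The pads swing forward as they close: fully open they stand 13 mm farther back than shut.
Start: joints at [70.646, 22.827, 2.584, 88.041, -1.071, 69.15, -2.905], TCP at [0.154, -0.632, 0.231] pointing down, gripper open.
Joint ranges: [-161.44, 161.44], [-28.35, 127.94], [-78.24, 83.42], [0, 140.83], [-78.03, 258.03], [13.02, 114.36], [-168.23, 168.23]. Speed limits (degrees/s): [147.25, 147.25, 180, 180, 180, 180, 180].

INTERFACE

Orientations are given as a 3x3 rotation matrix whose columns are the frame's x, y, z axes.
In Python, from rig import r, eyes gives the robot as it stands. The module is installed in compiled form; this text tells all that it offers.
- The arm moves only by the shell command python3 -m creep 'ROWS' [OPENING] [FORCE]. ROWS is JSON, a list of rows, each a list of 4 numbers: the shift along the tool's x, y, z in mm, then the turn about the tool's z in degrees. In form: [[dx, dy, dz, twist], ...]. A call has 1 to 10 rows; each row is the pose to reach, as a shift and turn from the pose commanded when the call began, along the tool's axes at that moment; what a row does not reach only later rows make up. A row lasts 1/12 s, in which the tool goes at most 41.7 mm and 7.16 degrees, less where a joint would pass 70% of its speed; a pose out of reach is approached as far as the arm can. A call with a gripper value outside its range is refused whole. OPENING is the opening, from 0 (shut) to 1 (fully open), set as the call begins (- or left out, the last holds). The fingers move at their own pace and stop on an object; FORCE is the grip in N (left out, the last holds). Time passes only in rows, so rows that repeat a pose let the fingers close. It gives the time, the measured TCP pose, the force and the opening at its end, in the units of the state.
- r.get_obs(): the state, without advancing time (a new reading comes with each control period).
- eyes.snapshot(name): name is "scene" or "side" or "wrist"; returns a dict with "img" (400x640x3 uint8, red, green, blue), "depth" (400x640 float32, m along the optical axis (not along the pixel's ray), 0 where there is no reading), "fx", "fy", "cx", "cy" (pixels), "D" ([k1, k2, p1, p2, k3] as OpenCV has them; the pictures are not rectified), "position" and "orientation" of the camera in the world. Camera axes: x right, y up, looking along -z (the intrinsics and any distortion apply to the point x, -y, -z); pixel columns grow to the right and rows downward; lengths in m; the calibration is good to about 2 mm. A picture is of the moment at which its call begins.
- r.hand_in(): hands the job in, once; it reports no verdict.
The state is a dict: "t": time; "joints": joint angles; "joint_vel": joint speeds; "tau": joint torques, N m; "position": TCP position; "tcp_rot": TCP orientation; "force": force on the tool from outside, world axes, zero at the start; "ft_torque": the same for the moment, N m; "width": finger opening in m.
Only numpy, scipy, OpenCV 4.12 (cv2) and the standard library are available. Lean on these libraries where they do the work, as an engineer would, in place of code of your own. Each camera call takes 0.05 s, during which the arm holds its last target.

TASK

A used battery is waiting on the chute of the collection bin with the red lid. Press that bin's red pedal right down so that its lid rises and the battery rolls in, then ease the pedal back up slowly so that the lid comes down softly and shuts instead of slamming. Leave the bin with the blue lid closed.

Things in the scene. Friction and masses are not known exactly. Their poses are not given: they have to be found in the camera images.
- red_bin: Fixed grey bench-top bin with red lid and pedal; an identical one with blue lid and pedal stands left or right of it. Body 240 (x) x 140 (y) x 190 mm high. Origin: on the bench at the foot of its front face, mid-width; z up, x into the bin; the pedal sticks out of the front towards the robot. Top: an open chute in front, sloping down to the lid; the lid behind, hinged at the back.
- red_pedal (a joint): Red pedal's angle, rad: 0 up, 0.21 fully down on a rubber stop. Pad 55 x 60 mm (y), its top centre at (-100, 0, 75) mm in the bin's frame when up, 33 mm lower at the stop; lever hinged at (60, 0, 70). It takes 5 N at first, 9 N at the stop. A spring returns it at once if let go (a slam: over 0.6 rad/s, 95 mm/s at the pad); let it up evenly over 1.5 s or more.
- red_lid_edge (a point): Middle of the red lid's front edge, on top; lid 127 x 138 mm. 172 mm above the bench when shut, 276 mm when fully open. The lid is linked to the pedal and turns 5 times its angle (1.05 rad when fully down). Once the lid is about a third open the battery can roll in under this edge.
- blue_pedal (a joint): Angle of the other bin's blue pedal, rad: 0 up, 0.21 fully down. It lifts the blue lid in the same way; a white and orange glue stick is waiting on that bin's chute.
- battery_mid (a point): Centre of the used battery, a black and copper cylinder 34 mm across, 61 mm long, 100 to 200 g. It lies across the red bin's chute against the lid's lip, centre 158 mm above the bench. It needs no handling: it rolls in by itself within about a second of the lid opening and then lies on the bin's floor, centre about 23 mm up.
Mind the look-alikes: they are no part of the job. What is meant by the part that bears battery_mid is not pink, and is the larger of those in its own colour.

How it is judged (in metres and radians):
On the way:
1. the red lid stands well open (front edge over 250 mm up) (height (world z) of red_lid_edge above 0.25 m), for 0.2 s.
At the end, for the whole second after the job is handed in: The battery lies inside the red bin (its centre within the bin's walls and below 100 mm), the red lid is shut again (front edge below 182 mm) and the blue pedal is up (below 0.02 rad), so that the blue lid is shut (height (world z) of red_lid_edge below 0.182 m and value of joint blue_pedal below 0.02 rad and height (world z) of battery_mid below 0.1 m and x of battery_mid in the frame of red_bin between 0.1 and 0.24 m and y of battery_mid in the frame of red_bin between -0.07 and 0.07 m); the robot touches nothing.
It fails at once if the red lid slams: its pedal springs up faster than 0.6 rad/s (velocity of joint red_pedal below -0.6 rad/s).
It fails at once if the blue bin is opened (its pedal over 0.03 rad) (value of joint blue_pedal above 0.03 rad).
It also fails if it takes over 38 s, if anything falls off the work surface, if the arm or the gripper's body presses on something with over 40 N, if the wrist force passes 120 N, or if a joint passes its speed limit or range.

## Working session

There is one attempt and no reset: what is moved stays moved. The work goes in short steps, Python scripts to look and compute and a shell command to move; the robot and the scene stay as the last step left them, time stands still between calls to the robot, and variables do not carry over. Pictures are saved under pics/ and viewed, and the job is handed in when it is done.

```bash
mkdir -p pics
cat > h.py <<'E'
import numpy as np, cv2
from rig import r, eyes
def snap(n,f):
    s=eyes.snapshot(n); cv2.imwrite(f,s['img'][:,:,::-1]); np.savez(f[:-4]+'.npz',**s); return s
def world(s,u,v,d=None):
    K=np.array([[s['fx'],0,s['cx']],[0,s['fy'],s['cy']],[0,0,1]],float)
    p=cv2.undistortPoints(np.array([[[u,v]]],float),K,np.array(s['D'],float))[0,0]
    if d is None:
        w=s['depth'][int(v)-1:int(v)+2,int(u)-1:int(u)+2]; d=np.median(w[w>0]) if (w>0).any() else 0
    return np.array(s['orientation'])@np.array([p[0]*d,-p[1]*d,-d])+np.array(s['position'])
E
python3 - <<'E'
from h import *
for n in ['scene','side']: snap(n,f'pics/{n}1.png')
o=r.get_obs(); print({k:np.round(v,3).tolist() for k,v in o.items()})
E
```

```text
{'t': 0.1, 'joints': [70.646, 22.869, 2.579, 88.107, -1.072, 69.15, -2.905], 'joint_vel': [-0.003, -0.083, 0.1, -0.077, -0.074, 0.013, -0.074], 'tau': [0.004, -47.626, 1.37, -25.495, 0.012, 0.005, -0.0], 'position': [0.154, -0.631, 0.23], 'tcp_rot': [[0.972, 0.237, -0.001], [0.237, -0.972, 0.002], [-0.0, -0.002, -1.0]], 'force': [-0.678, -0.11, 0.647], 'ft_torque': [0.014, -0.005, -0.016], 'width': 0.085}
```

View pics/scene1.png

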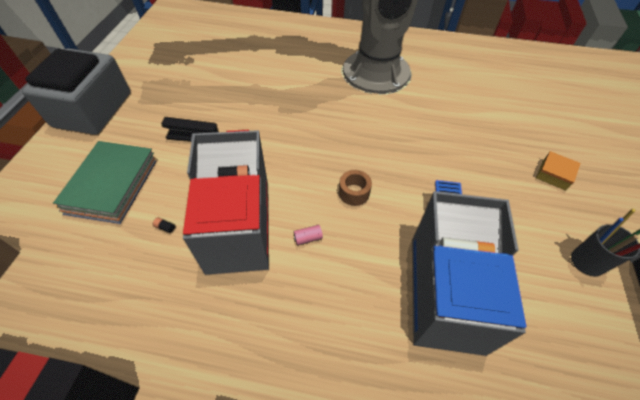

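View pics/side1.png

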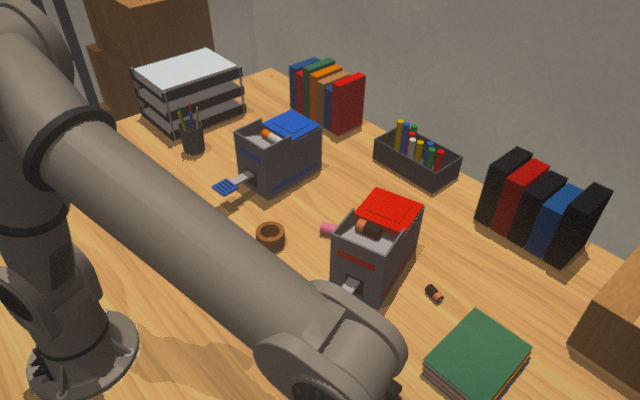

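The scene view shows the red bin at about (227,205), with the red pedal peeking out at (237,131). The blue bin is at (470,275) with its pedal at (447,187). Candidates for the battery:
- black and copper cylinder on the red chute (233,172)
- small black and copper cylinder on the bench (164,225)
- pink cylinder (308,234)
- glue stick on the blue chute (465,245)

I choose (233,172), because it is larger than the bench one and not pink. I'll check it in a crop and measure the bin.

Run:
```python
from h import *
a=cv2.imread('pics/scene1.png')[110:290,140:330]; cv2.imwrite('pics/c1.png',cv2.resize(a,None,fx=4,fy=3.3,interpolation=cv2.INTER_CUBIC)[:600,:800])
b=cv2.imread('pics/side1.png')[180:330,310:450]; cv2.imwrite('pics/c2.png',cv2.resize(b,None,fx=4,fy=4,interpolation=cv2.INTER_CUBIC))
s=np.load('pics/scene1.npz')
hsv=cv2.cvtColor(s['img'],cv2.COLOR_RGB2HSV)
def pts(box,cond):
    u0,u1,v0,v1=box; P=[]
    for v in range(v0,v1):
        for u in range(u0,u1):
            if cond(hsv[v,u]) and s['depth'][v,u]>0: P.append(np.r_[world(s,u,v,s['depth'][v,u]),u,v])
    return np.array(P)
red=lambda h:(h[0]<6 or h[0]>174) and h[1]>170 and h[2]>70
L=pts((170,280,170,245),red)
L=L[L[:,2]>0.13]; print(len(L),L[:,2].min(),L[:,2].max())
rect=cv2.minAreaRect(L[:,:2].astype(np.float32)*1000); print(rect,cv2.boxPoints(rect).round())
P=pts((215,262,122,140),red); print(np.round(P,3)[:60])
blu=lambda h:100<h[0]<125 and h[1]>150
B=pts((420,470,175,197),blu); print(B[:,:3].mean(0),B[:,:3].min(0),B[:,:3].max(0))
```

```text
3821 0.16679501725974288 0.17719000363477921
((712.0879516601562, -236.0848388671875), (132.47610473632812, 134.63278198242188), 16.956689834594727) [[ 629. -191.]
 [ 668. -320.]
 [ 795. -281.]
 [ 756. -152.]]
[]
[0.50514701 0.21705854 0.07591748] [0.49118767 0.18975832 0.07276349] [0.52067043 0.24509813 0.08012625]
```

View pics/c1.png

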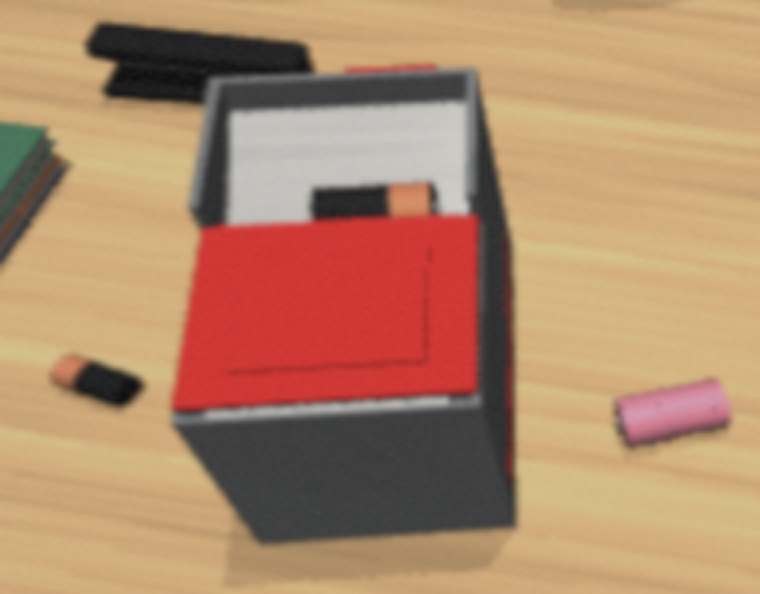

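View pics/c2.png

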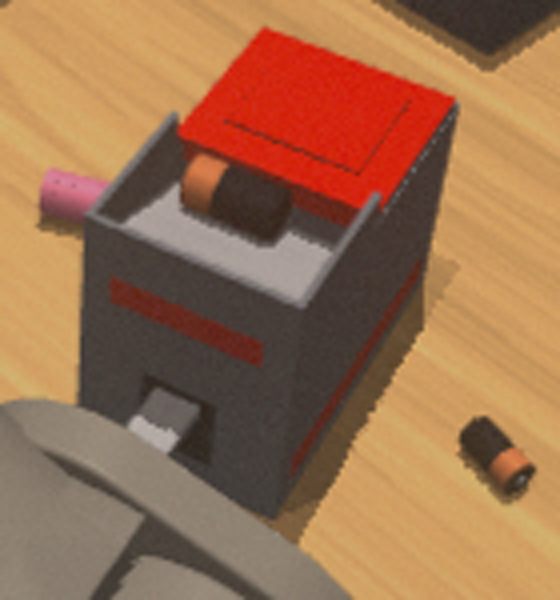

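The crops confirm it: the large black and copper cylinder lies on the red chute against the lid, and the small one on the bench is a decoy. The lid gives a bin yaw of about 17°, with the front foot near (0.543,-0.288) and the pad near (0.448,-0.317). I'll move closer, up high, and check with the wrist camera.

```bash
python3 -m creep '[[25,-18,-6,0],[55,-39,-12,0],[85,-60,-20,0],[115,-80,-30,0],[145,-101,-40,0],[175,-122,-50,0],[205,-143,-50,0],[230,-160,-50,0],[245,-170,-50,0],[250,-175,-50,0]]' 0 40
python3 - <<'E'
from h import *
for n in ['wrist','side']: snap(n,f'pics/{n}2.png')
E
```

```text
t: 0.93
position: [0.3582, -0.399, 0.2811]
tcp_rot: [[0.97, 0.243, 0.001], [0.243, -0.97, 0.001], [0.001, -0.001, -1.0]]
force: [0.9, 0.0, -0.3]
width: -0.0001
```

View pics/wrist2.png

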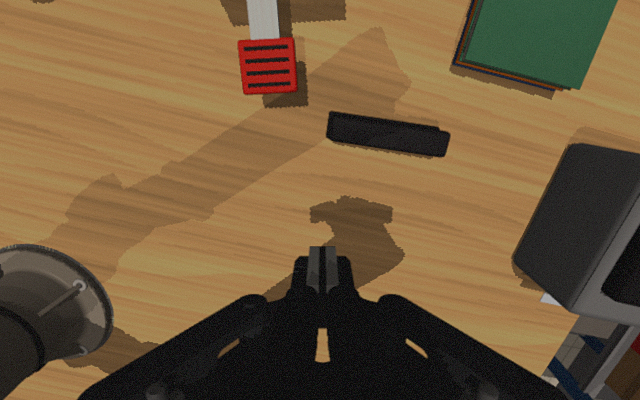

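View pics/side2.png

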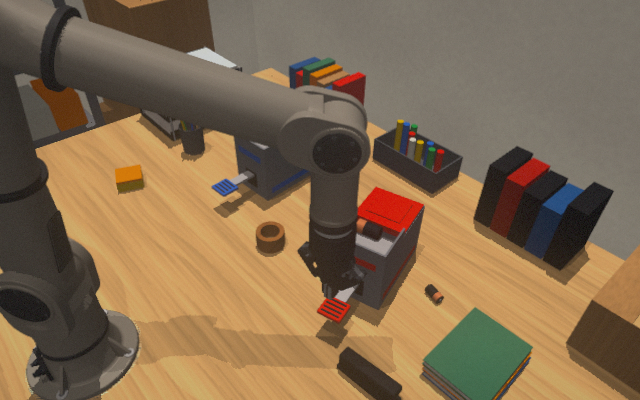

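The wrist view shows the red pad at about (268,66), with its lever going up from the pad to the bin. A black stapler lies at (388,135), to the side. Next I measure the pad.

Run:
```python
from h import *
s=np.load('pics/wrist2.npz'); hsv=cv2.cvtColor(s['img'],cv2.COLOR_RGB2HSV)
m=((hsv[...,0]<8)|(hsv[...,0]>172))&(hsv[...,1]>150)&(hsv[...,2]>60); m[110:]=0;m[:,:220]=0;m[:,320:]=0
P=np.array([world(s,u,v,s['depth'][v,u]) for v,u in zip(*np.where(m&(s['depth']>0)))])
print(np.median(P,0)); P=P[abs(P[:,2]-np.median(P[:,2]))<.006]
print(cv2.minAreaRect((P[:,:2]*1000).astype(np.float32)),P[:,2].mean())
c=np.array(cv2.minAreaRect((P[:,:2]).astype(np.float32))[0])
for q in [(388,135),(332,130),(446,140),(264,20)]: print(q,world(s,*q).round(3))
o=r.get_obs(); R=np.array(o['tcp_rot']); p=np.array(o['position']); print(p,R.round(3).tolist(),o['force'],o['t'])
print('rel tool', (R.T@(np.r_[c,0.075]-p)*1000).round(1))
```

```text
[ 0.45587392 -0.3156887   0.07518967]
((455.0834655761719, -315.0511779785156), (54.196136474609375, 59.90565872192383), 16.866138458251953) 0.07518372848698204
(388, 135) [ 0.416 -0.466  0.056]
(332, 130) [ 0.405 -0.4    0.051]
(446, 140) [ 0.428 -0.533  0.06 ]
(264, 20) [ 0.497 -0.303  0.074]
[ 0.35571873 -0.40139553  0.28106637] [[0.971, 0.239, -0.001], [0.239, -0.971, 0.0], [-0.0, -0.0, -1.0]] [0.56570395 0.58355944 0.87254212] 1.0333
rel tool [117.2 -60.  206. ]
```

```bash
python3 - <<'E'
from h import *
s=np.load('pics/wrist2.npz'); o=r.get_obs(); R=np.array(o['tcp_rot']); p=np.array(o['position'])
print('cam in tool mm',(R.T@(s['position']-p)*1000).round(1), (R.T@s['orientation']).round(2).tolist())
E
python3 -m creep '[[25,-13,30,0],[50,-26,60,0],[75,-40,90,0],[95,-50,115,0],[108,-57,140,0],[111,-59,160,0],[111,-59,175,0],[111,-59,180,0],[111,-59,180,0]]' 0
python3 - <<'E'
from h import *
for n in ['wrist','side']: snap(n,f'pics/{n}3.png')
o=r.get_obs(); R=np.array(o['tcp_rot']); p=np.array(o['position']); print(p,o['force'],o['t'],(R.T@(np.array([.455,-.315,.075])-p)*1000).round(1))
E
```

```text
cam in tool mm [  86.3   -1.8 -143.1] [[0.0, 0.95, 0.32], [1.0, -0.0, -0.0], [0.0, 0.32, -0.95]]
t: 1.78
position: [0.4468, -0.3202, 0.0997]
tcp_rot: [[0.972, 0.234, -0.004], [0.234, -0.972, 0.001], [-0.003, -0.002, -1.0]]
force: [0.2, -0.7, -0.0]
width: 0.0003
[ 0.44869008 -0.32064219  0.10189444] [ 0.56840998 -0.02401825  0.35485931] 1.8833 [ 7.5 -4.  26.9]
```

View pics/wrist3.png

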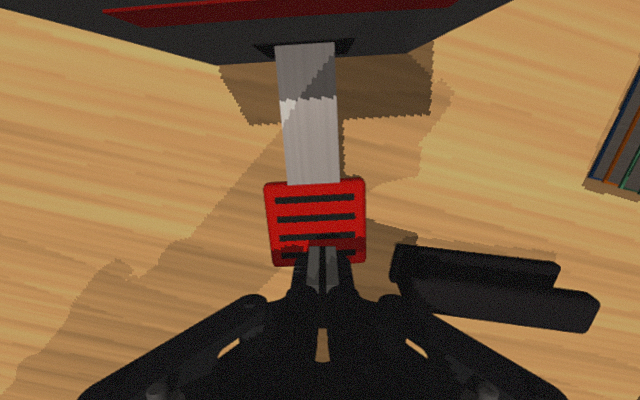

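View pics/side3.png

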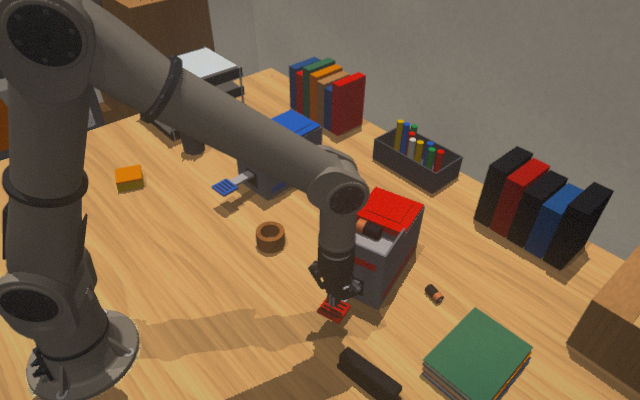

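The fingertips hang 27 mm above the red pad, just outside its centre, at about (320,250) in the wrist view. They are clear of the stapler at (490,285). Now I press in steps, watching the force.

```bash
python3 -m creep '[[-2,-3,7,0],[-4,-4,14,0],[-4,-4,20,0],[-4,-4,24,0],[-4,-4,27,0],[-4,-4,30,0],[-4,-4,33,0],[-4,-4,36,0],[-4,-4,39,0],[-4,-4,42,0]]' 0
python3 - <<'E'
from h import *
snap('wrist','pics/wrist4.png'); snap('side','pics/side4.png')
o=r.get_obs(); print(o['position'],o['force'],o['t'])
E
```

```text
t: 2.72
position: [0.4442, -0.3157, 0.0594]
tcp_rot: [[0.972, 0.237, -0.001], [0.237, -0.972, 0.0], [-0.0, -0.0, -1.0]]
force: [-2.6, 2.5, 6.6]
width: -0.0001
[ 0.4441571  -0.31570124  0.05923076] [-2.47691427  1.66640425  5.72312219] 2.8167
```

View pics/side4.png

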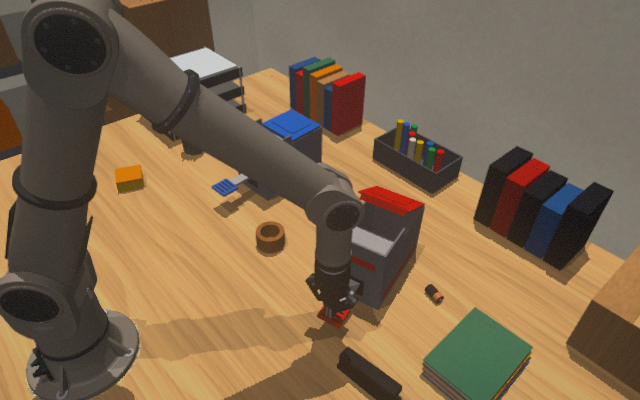

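The side view shows the red lid rising at (392,200), and the battery has already gone from the chute at (375,238). I'll press on to the stop and hold.

```bash
python3 -m creep '[[0,0,3,0],[0,0,6,0],[0,0,9,0],[0,0,12,0],[0,0,15,0],[0,0,17,0],[0,0,19,0],[0,0,20,0],[0,0,21,0],[0,0,21,0]]' 0
python3 -m creep '[[0,0,0,0],[0,0,0,0],[0,0,0,0],[0,0,0,0],[0,0,0,0],[0,0,0,0]]'
python3 - <<'E'
from h import *
snap('scene','pics/scene5.png'); snap('side','pics/side5.png')
o=r.get_obs(); print(o['position'],o['force'],o['t'])
E
```

```text
t: 3.65
position: [0.4464, -0.3152, 0.0401]
tcp_rot: [[0.971, 0.237, 0.003], [0.237, -0.971, 0.0], [0.003, 0.001, -1.0]]
force: [-2.4, 4.5, 13.8]
width: -0.0002
t: 4.15
position: [0.4464, -0.3152, 0.0402]
tcp_rot: [[0.971, 0.237, 0.003], [0.237, -0.971, -0.0], [0.003, 0.001, -1.0]]
force: [-2.2, 4.6, 12.8]
width: 0.0001
[ 0.44635915 -0.31520259  0.04020646] [-2.70954547  4.27666789 13.51439149] 4.25
```

View pics/side5.png

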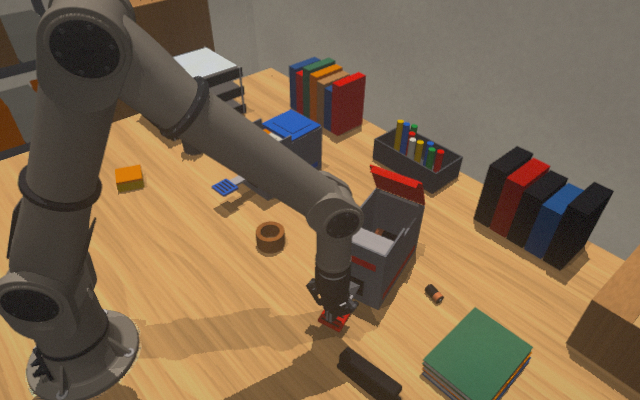

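View pics/scene5.png

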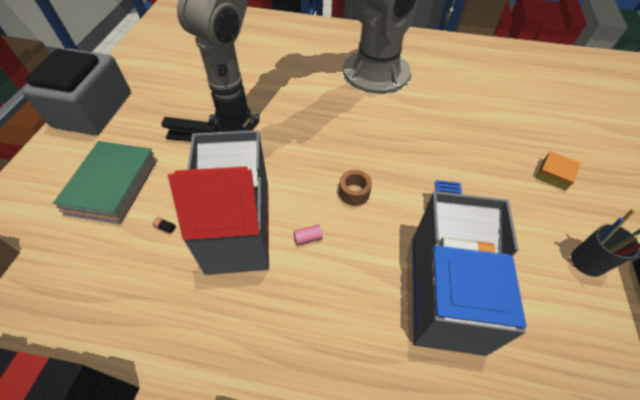

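Run:
```python
from h import *
b=cv2.imread('pics/side5.png')[150:310,310:450]; cv2.imwrite('pics/c5.png',cv2.resize(b,None,fx=3.7,fy=3.7,interpolation=cv2.INTER_CUBIC))
for f in ['side','scene']:
    s=np.load(f'pics/{f}5.npz'); hsv=cv2.cvtColor(s['img'],cv2.COLOR_RGB2HSV)
    m=((hsv[...,0]<6)|(hsv[...,0]>174))&(hsv[...,1]>150)&(s['depth']>0)
    P=np.array([world(s,u,v,s['depth'][v,u]) for v,u in zip(*np.where(m))])
    P=P[(P[:,0]>.6)&(P[:,0]<.85)&(P[:,1]<-.12)&(P[:,1]>-.36)&(P[:,2]>.1)]
    print(f,len(P),np.percentile(P[:,2],[1,50,99,100]))
```

```text
side 835 [0.17189327 0.25264917 0.27639741 0.27740743]
scene 5422 [0.16603613 0.2279242  0.2759875  0.27811869]
```

View pics/c5.png

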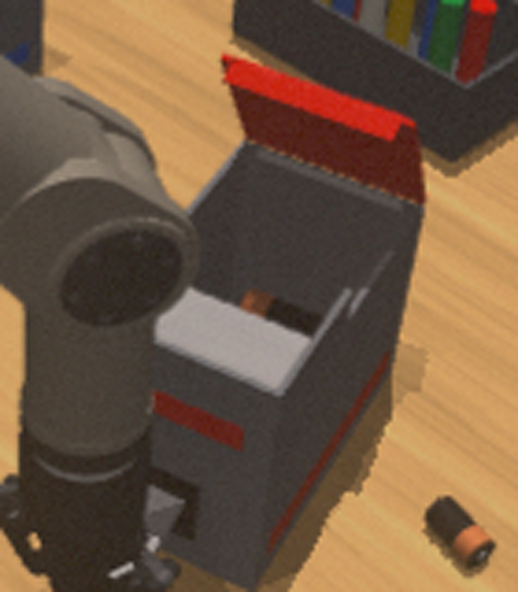

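The lid is fully open, with its edge at 276 mm, and the battery lies inside at (280,305) in the crop. Now I ease up at about 12–15 mm/s.

```bash
python3 -m creep '[[0,0,-1,0],[0,0,-2,0],[0,0,-3,0],[0,0,-4,0],[0,0,-5,0],[0,0,-6,0],[0,0,-7,0],[0,0,-8,0],[0,0,-9,0],[0,0,-10,0]]'
python3 -m creep '[[0,0,-1,0],[0,0,-2,0],[0,0,-3,0],[0,0,-4,0],[0,0,-5,0],[0,0,-6,0],[0,0,-7,0],[0,0,-8,0],[0,0,-9,0],[0,0,-10,0]]'
python3 -m creep '[[0,0,-1,0],[0,0,-2,0],[0,0,-3,0],[0,0,-4,0],[0,0,-5,0],[0,0,-6,0],[0,0,-7,0],[0,0,-8,0],[0,0,-9,0],[0,0,-10,0]]'
python3 -m creep '[[0,0,-1,0],[0,0,-2,0],[0,0,-3,0],[0,0,-4,0],[0,0,-5,0],[0,0,-6,0],[0,0,-7,0],[0,0,-8,0],[0,0,-9,0],[0,0,-10,0]]'
```

```text
t: 5.08
position: [0.4451, -0.3155, 0.049]
tcp_rot: [[0.971, 0.237, 0.001], [0.237, -0.971, 0.0], [0.001, 0.0, -1.0]]
force: [-1.9, 2.8, 6.8]
width: -0.0001
t: 5.92
position: [0.4442, -0.3157, 0.0587]
tcp_rot: [[0.972, 0.237, -0.0], [0.237, -0.972, 0.0], [-0.0, -0.0, -1.0]]
force: [-2.6, 1.0, 5.8]
width: -0.0002
t: 6.75
position: [0.4438, -0.3158, 0.0684]
tcp_rot: [[0.972, 0.237, -0.001], [0.237, -0.972, 0.0], [-0.001, -0.0, -1.0]]
force: [-3.4, 1.5, 3.9]
width: 0.0001
t: 7.58
position: [0.445, -0.3159, 0.0783]
tcp_rot: [[0.972, 0.237, 0.001], [0.237, -0.972, -0.0], [0.001, 0.001, -1.0]]
force: [-0.6, 0.1, -0.9]
width: -0.0001
```

The contact force has gone and the tool is 3 mm above the pad. I'll retreat up and check.

```bash
python3 -m creep '[[0,0,-5,0],[0,0,-15,0],[-5,0,-30,0],[-15,0,-50,0],[-30,0,-75,0],[-45,0,-100,0],[-60,0,-120,0],[-65,0,-125,0],[-65,0,-125,0],[-65,0,-125,0]]'
python3 - <<'E'
from h import *
for n in ['scene','side','wrist']: 
    s=snap(n,f'pics/{n}6.png'); hsv=cv2.cvtColor(s['img'],cv2.COLOR_RGB2HSV)
    m=((hsv[...,0]<6)|(hsv[...,0]>174))&(hsv[...,1]>150)&(s['depth']>0)
    P=np.array([world(s,u,v,s['depth'][v,u]) for v,u in zip(*np.where(m))])
    L=P[(P[:,0]>.6)&(P[:,0]<.85)&(P[:,1]<-.12)&(P[:,1]>-.36)&(P[:,2]>.1)]
    D=P[(P[:,0]>.4)&(P[:,0]<.5)&(P[:,1]<-.26)&(P[:,1]>-.36)&(P[:,2]>.02)]
    if len(L): print(n,'lid',np.percentile(L[:,2],[1,50,99]))
    if len(D): print(n,'pad',np.percentile(D[:,2],[10,50,90]))
    m=(hsv[...,0]>100)&(hsv[...,0]<125)&(hsv[...,1]>150)&(s['depth']>0)
    P=np.array([world(s,u,v,s['depth'][v,u]) for v,u in zip(*np.where(m))])
    if len(P):
        B=P[(P[:,0]>.47)&(P[:,0]<.54)&(P[:,1]<.26)&(P[:,1]>.17)&(P[:,2]>.02)]
        if len(B): print(n,'blue pad',np.percentile(B[:,2],[10,50,90]))
o=r.get_obs(); print(o['position'],o['force'],o['t'])
E
```

```text
t: 8.42
position: [0.3815, -0.331, 0.2034]
tcp_rot: [[0.972, 0.236, 0.001], [0.236, -0.972, -0.0], [0.001, 0.001, -1.0]]
force: [-0.7, 0.3, -0.6]
width: -0.0001
scene lid [0.16960054 0.17274283 0.17580743]
scene blue pad [0.07466244 0.07607228 0.07740131]
side lid [0.15432215 0.17166682 0.17637005]
side pad [0.07179841 0.07448129 0.07652138]
side blue pad [0.07166411 0.07387631 0.07554222]
wrist pad [0.07413205 0.0752076  0.07625443]
[ 0.38142843 -0.33019308  0.20199241] [0.8599802  0.19252308 0.07302409] 8.5667
```

View pics/scene6.png

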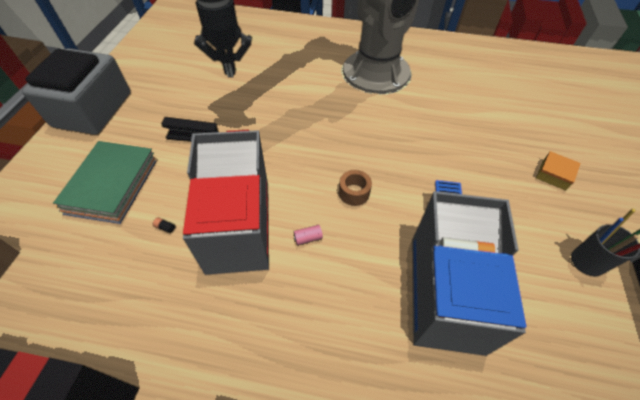

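View pics/side6.png

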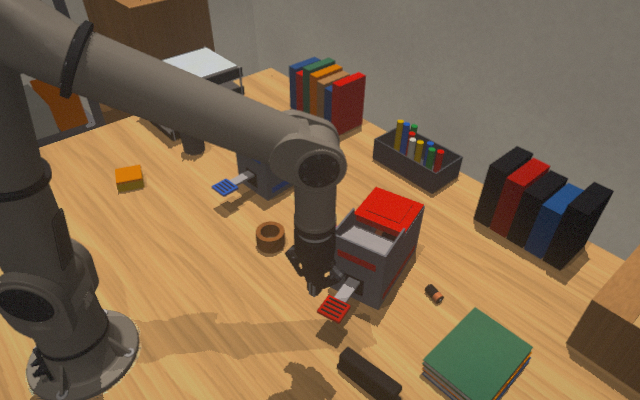

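The red lid is shut at (222,203) in the scene view, the chute is empty, and the blue bin is unchanged. In the side view I want to check the dark strip under the lid's edge at (383,232).

Run:
```python
from h import *
b=cv2.imread('pics/side6.png')[180:310,320:440]; cv2.imwrite('pics/c6.png',cv2.resize(b,None,fx=4.6,fy=4.6,interpolation=cv2.INTER_CUBIC))
s=np.load('pics/side5.npz')
for q in [(380,232),(388,235),(392,237)]: print(q,world(s,*q).round(3), s['img'][q[1],q[0]])
```

```text
(380, 232) [ 0.747 -0.197  0.038] [94 59 43]
(388, 235) [ 0.753 -0.221  0.039] [40 34 24]
(392, 237) [ 0.758 -0.232  0.037] [50 35 33]
```

View pics/c6.png

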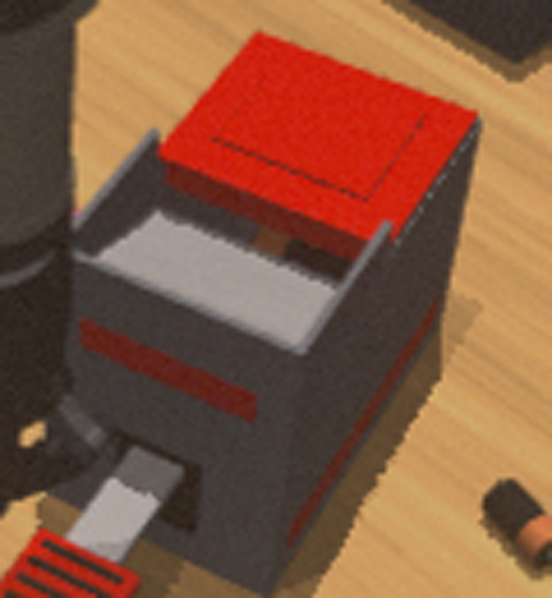

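The dark strip is the battery on the bin floor, seen through the gap under the lid. Its upper surface is about 38 mm up and it sits about x 0.21 in the bin's frame. All checks are fine, so I hand in.

```bash
python3 -c "
from rig import r
print(r.hand_in()); print(r.get_obs()['t'])"
```

```text
the job is handed in; nothing more can be done
None
the job is handed in; nothing more can be done
```

I pressed the red pedal to its stop with the shut fingers, and the battery rolled into the red bin. I then let the pedal up over about 3 s, backed off, and handed in at about 8.6 s of the 38 s allowed; no verdict is reported.

- **Red lid:** its front edge stood about 276 mm up at the stop, held for about 0.5 s. At the end it was back at about 172 mm, with the red pad at 75 mm.
- **Slam:** I raised the tool at about 12 mm/s at the pad, against the 95 mm/s limit. The pedal's own speed was not measured.
- **Battery:** it lies on the bin floor, seen through the gap under the shut lid. With the lid open its upper surface measured about 38 mm up, at roughly x = 0.21 m in the bin's frame.
- **Blue bin:** its pad is still at about 75 mm and the glue stick is still on its chute, so it was not opened.
- **Robot:** it touches nothing, and the highest force seen in the readings was about 14 N.

No check failed or disagreed.

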